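# Put the job cards back on their mats and hold a spring clip open around one

### The arm

A 6-joint arm with a two-finger parallel gripper is mounted at the origin on the work surface. World frame = base frame: x ahead of the robot, y to its left, z up, the work surface at z = 0. Lengths are in m, angles in rad, forces in N, time in s.
With the tool pointing down it reaches from about 0.35 to 1 m from the base axis. Payload 7.1 kg.
Tool frame: the origin (TCP) lies between the finger pads; the fingertips stand 22 mm ahead of it and the grasp point (between the pads) lies 3 mm ahead of it; z points along the fingers, y is the line along which they close (so a half turn about z gives the same grasp; the last joint's range is limited). The gripper opens to 85 mm and grips with 20 to 120 N. Pads are 22 mm wide; open, the fingers measure 114 mm over their backs; the gripper's body (76 mm by 85 mm) begins 54 mm behind the grasp point. The pads swing forward as they close: fully open they stand 13 mm farther back than shut.
Start: joints at [1.164, 0.423, 1.63, -0, 1.089, -0.019], TCP at [0.236, 0.579, 0.253] pointing down, gripper open.
Joint ranges: [-3, 3], [-0.9, 2.11], [0.09, 2.58], [-1.31, 4.45], [0.11, 2.69], [-2.54, 2.54]. Speed limits (rad/s): [2.39, 2.39, 3.01, 3.14, 3.14, 3.14].

### API

Orientations are given as a rotation vector (axis times angle).
In Python, from rig import manip gives the robot as it stands. The module is installed in compiled form; this text tells all that it offers. Calls block until the motion is done:
- manip.move_to(position, orientation): joint-space move of the TCP to a pose.
- manip.servo_line(position, orientation=None, rate=0.15): straight line of the TCP; orientation=None keeps the orientation; rate is the mean speed in m/s.
- manip.set_joints(angles): joint-space move.
- manip.command_gripper(opening, f_grip=None): finger opening in m; f_grip is the grip in N (None keeps the last); returns when the fingers have stopped.
- manip.hold(seconds).
- manip.solve_ik(position, orientation): joint angles nearest the present ones, or None.
- manip.camera(name): name is "side" or "top"; returns a dict with "image" (384x512x3 uint8, red, green, blue), "fx", "fy", "cx", "cy" (pixels), "cam_to_world" (4x4, takes a point from camera to world coordinates). Camera axes: x right, y down, z forward; pixel columns grow to the right and rows downward; lengths in m; the calibration is good to about 2 mm. A picture is of the moment at which its call begins. There is no depth.
A pose or a line that the arm cannot do raises manip.IKError and nothing moves.
- manip.sign_off(): hands the job in; it is judged then, once.
Readings, each from a call of its own:
- manip.get_time(): time.
- manip.get_joint_positions(): joint angles.
- manip.get_joint_vel(): joint speeds.
- manip.get_tau(): joint torques, N m.
- manip.get_position(): TCP position.
- manip.get_ee_rot(): TCP orientation.
- manip.get_contact_force(): force on the tool from outside, world axes, zero at the start.
- manip.get_torque(): the same for the moment, N m.
- manip.get_width(): finger opening in m.
- manip.get_grip_force(): force on a finger pad.
Only numpy, scipy, OpenCV 4.12 (cv2) and the standard library are available. Lean on these libraries where they do the work, as an engineer would, in place of code of your own. Each camera call takes 0.05 s, during which the arm holds its last target. There are 200 camera calls.

### The job

The green and the red job-card block are standing on each other's mats: swap them, so that each stands upright and let go in the middle of the mat of its own colour. Then pick up the orange spring clip by its handles, squeeze it wide open, and finish holding it in the air gaping around an edge of the green block's white card, one jaw on each side well past the edge and the clip not touching the card or the block; keep holding, do not let it shut or put it down. Do not tip a block over, and leave the laser level, tape measure and tin alone.

Things in the scene. Friction and masses are not known exactly. Their poses are not given: they have to be found in the camera images.
- card_green: loose green block, 34 (x) by 60 (y) by 50 mm high, 0.3 kg, carrying a rigid upright white card: 4 mm thick (x), 60 mm wide (y, flush with the block), top edge 90 mm above the underside, green stripe at its top. Origin: centre of the underside, z up. Grip the block across its 34 mm, fingers either side of the card. Starts near the middle of the red mat.
- card_red: loose red block, 34 (x) by 60 (y) by 50 mm high, 0.3 kg, carrying a rigid upright white card: 4 mm thick (x), 60 mm wide (y, flush with the block), top edge 90 mm above the underside, red stripe at its top. Origin: centre of the underside, z up. Grip the block across its 34 mm, fingers either side of the card. Starts near the middle of the green mat.
- mat_green: flat green mat, 120 by 120 mm, 3 mm thick, fixed on the table. Origin: centre of its underside, on the table's surface.
- mat_red: flat red mat, 120 by 120 mm, 3 mm thick, fixed on the table. Origin: centre of its underside, on the table's surface.
- clip: orange spring clip like a big clothes-peg, black jaw pads, 105 mm long, 20 mm high, 0.095 kg, lying flat and shut, hinge pin upright. Origin: on the pin, at the underside. While shut, x is the middle line, from pin to jaws (tips 45 mm ahead); two straight handles spread back at 0.25 rad either side, ending 61 mm behind the pin, 47 mm over both at 38 mm behind it.
- clip_lever (a joint): opening of the clip: 0 shut, 0.5 rad fully open (a stop). Squeezing the handles across the middle line opens it; 38 mm behind the pin this takes 4 N to start, 8 N fully open; 15 to 30 N holds firmly. Fully open, the handles are parallel, 28 mm over both, the pads gape 20 mm and a card can reach in to 15 mm ahead of the pin.
- jaw_a (a point): middle of the pad on the jaw of the +y lever (clip's frame belongs to this lever: opening turns it by half the joint value off the middle line), 40.5 mm ahead of the pin, 10 mm above the underside
- jaw_b (a point): middle of the pad on the other jaw, of the -y lever, 40.5 mm ahead of the pin, 10 mm above the underside
- laser: bystander, loose, origin at the centre of its underside: orange and black laser level, 60 by 75 by 104 mm high
- tape: bystander, loose, origin at the centre of its underside: yellow tape measure, about 70 by 70 by 34 mm high
- tin: bystander, loose, origin at the centre of its underside: steel tin with a blue label, 72 mm across, 70 mm high
There are look-alikes about, which are no part of the job. There is more than one size of the mat_red; the job needs the middle-sized.

How it is judged:
By the outcome, as a careful person would: the job done as asked, in the order asked, and still so for the second after the job is handed in, while the arm keeps its last pose, push and grip.
It also fails if it takes over 72 s, if anything falls off the work surface, if the arm or the gripper's body presses on something with over 40 N, if the wrist force passes 120 N, or if a joint passes its speed limit or range.

## Working session

There is one attempt and no reset: what is moved stays moved. The work goes in short steps, each a Python script; the robot and the scene stay as the last script left them, time stands still between calls to the robot, and variables do not carry over. Pictures are saved under pics/ and viewed, at most 10 in all, crops included, and the job is handed in when it is done.

```bash
mkdir -p pics; python3 - <<'E'
from rig import manip
import cv2,numpy as np,pickle
d={}
for n in("top","side"):
    c=manip.camera(n); d[n]=c
    cv2.imwrite(f"pics/{n}0.png",cv2.resize(c["image"][:,:,::-1],(800,600),interpolation=cv2.INTER_CUBIC))
    print(n,c["fx"],c["fy"],c["cx"],c["cy"],np.round(c["cam_to_world"],3).tolist())
pickle.dump(d,open("c0.pkl","wb"))
print(manip.get_time(),manip.get_ee_rot())
E
```

```text
top 366.6009828902585 366.6009828902585 250.28264654542528 191.29261584388428 [[0.015, -0.986, 0.163, 0.395], [-1.0, -0.011, 0.022, -0.016], [-0.02, -0.163, -0.986, 1.076], [0.0, 0.0, 0.0, 1.0]]
side 427.47491726540665 427.47491726540665 260.4049396503189 186.76826547777586 [[0.771, -0.433, 0.467, -0.094], [-0.636, -0.531, 0.56, -0.788], [0.006, -0.729, -0.685, 0.985], [0.0, 0.0, 0.0, 1.0]]
0.1 [-6.05285170e-01 -3.08241772e+00  2.16826253e-03]
```

View pics/top0.png

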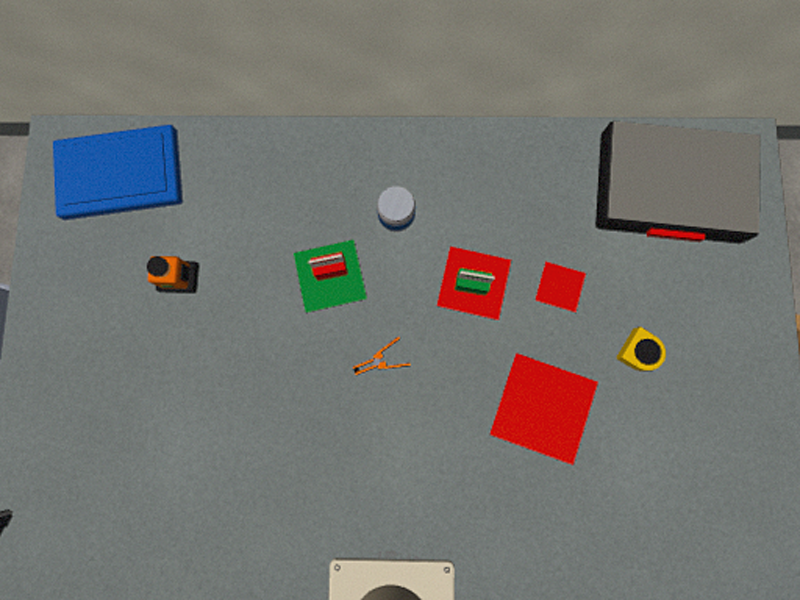

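View pics/side0.png

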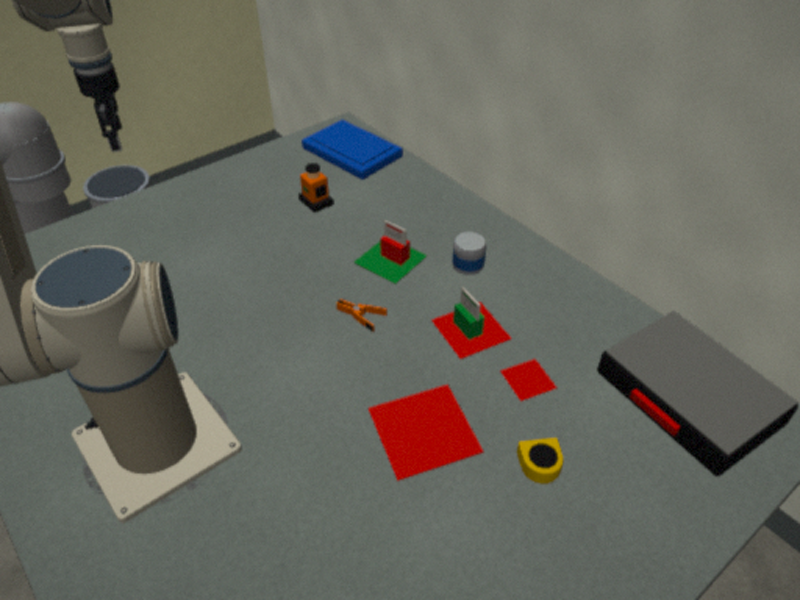

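Top view (800 px scale):
- **Mats:** the green mat is at (330,276). There are three red mats: middle (475,283), small (561,287) and large (544,408). The middle one has the green block on it, so it is the candidate.
- **Other red objects:** the red handle on the grey case at (676,235) is not a target.
- **Blocks:** red block at (327,265), green block at (475,280).
- **Clip:** pin at about (380,360), jaws towards (355,372). The orange laser level at (165,272) is not the clip.
- **Bystanders:** tin (396,207), tape (643,350).

Next I'll measure with a silhouette fit in both cameras.

```bash
cat > vis.py <<'E'
import cv2,numpy as np
from scipy.optimize import minimize
S=4
def proj(c,P):
    T=np.linalg.inv(c["cam_to_world"]); p=P@T[:3,:3].T+T[:3,3]
    return np.c_[c["fx"]*p[:,0]/p[:,2]+c["cx"],c["fy"]*p[:,1]/p[:,2]+c["cy"]]
def ray(c,uv,z):
    M=c["cam_to_world"]; d=M[:3,:3]@np.array([(uv[0]-c["cx"])/c["fx"],(uv[1]-c["cy"])/c["fy"],1])
    return (M[:3,3]+d*(z-M[2,3])/d[2])[:2]
def prism(poly,z0,z1): 
    poly=np.array(poly); return np.vstack([np.c_[poly,np.full(len(poly),z)] for z in(z0,z1)])
def rect(x0,x1,y0,y1): return [[x0,y0],[x1,y0],[x1,y1],[x0,y1]]
BLOCK=[prism(rect(-.017,.017,-.03,.03),0,.05),prism(rect(-.002,.002,-.03,.03),.05,.09)]
def rotp(poly,a): c,s=np.cos(a),np.sin(a); return np.array(poly)@np.array([[c,s],[-s,c]])
CLIP=[prism(rotp(rect(-.063,0,.007,.014),-.25),0,.02),prism(rotp(rect(-.063,0,-.014,-.007),.25),0,.02),
      prism([[-.008,-.014],[-.008,.014],[.008,.012],[.045,.008],[.045,-.008],[.008,-.012]],0,.02)]
def up(c): return cv2.resize(c["image"],None,fx=S,fy=S,interpolation=cv2.INTER_CUBIC)
def hsv(c): return cv2.cvtColor(up(c),cv2.COLOR_RGB2HSV).astype(int)
def colour(h,name):
    H,s,v=h[...,0],h[...,1],h[...,2]
    if name=="red": m=((H<6)|(H>172))&(s>130)&(v>50)
    if name=="green": m=(H>45)&(H<85)&(s>110)&(v>40)
    if name=="orange": m=(H>=7)&(H<22)&(s>120)&(v>70)
    if name=="white": m=(s<60)&(v>165)
    return m.astype(np.uint8)
def fit(cams,masks,parts,z0,g,hulls=True):
    """x,y,yaw that best match the silhouettes (masks at S x)"""
    wins=[]
    for c,m in zip(cams,masks):
        u=proj(c,np.array([[g[0],g[1],z0+.03]]))[0]*S; w=52*S//2
        x0,y0=[max(0,int(k-w)) for k in u]
        wins.append((c,m[y0:y0+2*w,x0:x0+2*w],np.array([x0,y0])))
    def cost(q):
        t=0
        for c,m,o in wins:
            r=np.zeros_like(m)
            for P in parts:
                X=P.copy(); X[:,:2]=rotp(P[:,:2],q[2])+q[:2]; X[:,2]+=z0
                uv=((proj(c,X)+.5)*S-.5-o)
                cv2.fillConvexPoly(r,np.round(cv2.convexHull(uv.astype(np.float32))*16).astype(np.int32),1,cv2.LINE_8,4)
            t+=1-(r&m).sum()/max(1,(r|m).sum())
        return t
    best=None
    for da in(-.25,0,.25):
        st=np.array([g[0],g[1],g[2]+da])
        r=minimize(cost,st,method="Nelder-Mead",options=dict(initial_simplex=st+np.vstack([np.zeros(3),np.diag([.01,.01,.1])]),xatol=2e-4,fatol=1e-4))
        if best is None or r.fun<best.fun: best=r
    return best.x,best.fun/len(wins)
E
python3 - <<'E'
import pickle; from vis import *
d=pickle.load(open("c0.pkl","rb")); t,s=d["top"],d["side"]
ht,hs=hsv(t),hsv(s)
k=1.5625
for n in("red","green"):
    for nm,c,h in(("top",t,ht),("side",s,hs)):
        m=cv2.morphologyEx(colour(h,n),cv2.MORPH_CLOSE,np.ones((5,5)))
        for q in cv2.findContours(m,cv2.RETR_EXTERNAL,cv2.CHAIN_APPROX_NONE)[0]:
            if cv2.contourArea(q)<2500: continue
            w=np.array([ray(c,(p[0]+.5)/S-.5,.003) for p in q],np.float32)
            if nm=="side" or 1:
                r=cv2.minAreaRect(w*1000); print(n,nm,np.round(r[0]),np.round(r[1]),round(r[2],1),cv2.contourArea(q))
def guess(u,z): return ray(t,np.array(u)/k,z)
for n,u in(("red",(327,265)),("green",(475,280))):
    ms=[colour(h,n)|colour(h,"white") for h in(ht,hs)]
    g=guess(u,.05); 
    for a in ([t,s],ms),([t],ms[:1]),([s],ms[1:]): print(n,fit(*a,BLOCK,.003,[*g,0.1]))
    cv2.imwrite("pics/m_%s.png"%n,ms[0]*255)
ms=[colour(h,"orange") for h in(ht,hs)]
g=guess((378,360),.01); 
for a in ([t,s],ms),([t],ms[:1]),([s],ms[1:]): print("clip",fit(*a,CLIP,0,[*g,1.9]))
a=t["image"][150:270,170:345,::-1]; b=s["image"][130:235,205:345,::-1]
a=cv2.resize(a,(400,274),interpolation=2); b=cv2.resize(b,(400,300),interpolation=2)
def draw(): pass
cv2.imwrite("pics/crop1.png",np.vstack([a,b]))
E
```

```text
red top [ 375. -275.] [159. 159.] 71.1 49548.0
red top [ 602. -312.] [80. 80.] 73.7 11068.5
red top [628. 128.] [26. 63.] 12.3 2568.0
red top [ 607. -149.] [121. 120.] 77.5 25231.0
red top [ 706. -535.] [112.  20.] 84.7 3197.5
red side [ 722. -509.] [111.  30.] 84.4 4840.5
red side [ 374. -275.] [160. 159.] 71.1 44099.0
red side [ 600. -313.] [80. 80.] 73.7 8842.5
red side [ 606. -150.] [121. 121.] 77.4 11001.0
red side [644. 147.] [96. 68.] 46.2 3352.5
green top [ 610. -147.] [64. 43.] 80.0 2777.5
green top [618. 127.] [120. 120.] 13.6 24455.5
green side [ 623. -125.] [96. 59.] 80.4 3754.0
green side [617. 126.] [121. 120.] 13.9 7651.5
red (array([0.63109679, 0.12474877, 0.08009393]), np.float64(0.4224792704276693))
red (array([0.63110246, 0.1243691 , 0.30252429]), np.float64(0.38637194008038))
red (array([ 0.63058364,  0.12709124, -0.15685456]), np.float64(0.4024176594253679))
green (array([ 0.60435643, -0.14340722, -0.31396056]), np.float64(0.40475934365386695))
green (array([ 0.60404761, -0.14464323, -0.20069008]), np.float64(0.37790697674418605))
green (array([ 0.60420609, -0.14196601, -0.39267365]), np.float64(0.40571606088847467))
clip (array([0.45435958, 0.03278287, 1.96754795]), np.float64(0.37715022937567544))
clip (array([0.45443373, 0.03269753, 1.96644901]), np.float64(0.47237630352784554))
clip (array([0.45359815, 0.03427545, 1.92857605]), np.float64(0.27442037248194606))
```

View pics/crop1.png

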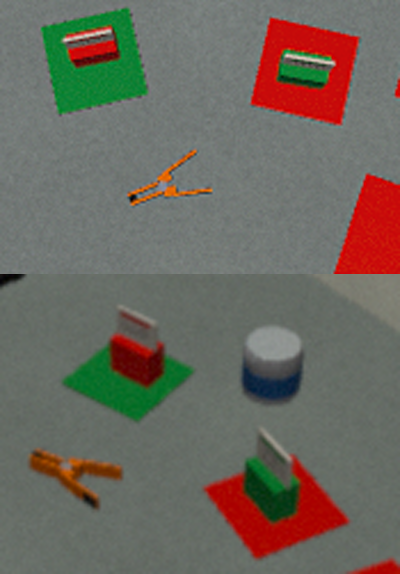

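The crop confirms the choices: the red block stands on the green mat, and the green block on the 120 mm red mat (measured 121 mm). The clip's black jaw tips point left (+y). The block masks miss parts of the card, so I'll refine them and check with overlays.

```bash
cat >> vis.py <<'E'
def bmask(c,h,n):
    H,s,v=h[...,0],h[...,1],h[...,2]
    col=(((H<8)|(H>170)) if n=="red" else ((H>42)&(H<88)))&(s>90)
    return (col|((v>150)&(s<90))).astype(np.uint8)
CLIP2=[prism(rotp(rect(-.061,0,.009,.014),-.25),0,.02),prism(rotp(rect(-.061,0,-.014,-.009),.25),0,.02),
      prism(rect(-.006,.006,-.012,.012),0,.02),prism(rect(0,.045,.004,.009),0,.02),prism(rect(0,.045,-.009,-.004),0,.02)]
def overlay(c,parts,q,z0,k=4):
    im=up(c)[:,:,::-1].copy()
    for P in parts:
        X=P.copy(); X[:,:2]=rotp(P[:,:2],q[2])+q[:2]; X[:,2]+=z0
        uv=((proj(c,X)+.5)*S-.5); n=len(uv)//2
        for b in(uv[:n],uv[n:]): cv2.polylines(im,[np.round(b).astype(np.int32)],True,(255,0,255),1)
    u=uv.mean(0).astype(int); return cv2.resize(im[u[1]-100:u[1]+100,u[0]-130:u[0]+130],(390,295))
E
python3 - <<'E'
import pickle; from vis import *
d=pickle.load(open("c0.pkl","rb")); t,s=d["top"],d["side"]
ht,hs=hsv(t),hsv(s)
ov=[]
for n,g in(("red",(.631,.125,.1)),("green",(.604,-.144,-.15))):
    ms=[bmask(c,h,n) for c,h in((t,ht),(s,hs))]
    for a in ([t],ms[:1]),([s],ms[1:]),([t,s],ms):
        q,f=fit(*a,BLOCK,.003,g); print(n,np.round(q,4),round(f,3))
    ov+=[np.hstack([overlay(c,BLOCK,q,.003) for c in(t,s)])]
ms=[colour(h,"orange") for h in(ht,hs)]
for a in ([t],ms[:1]),([s],ms[1:]),([t,s],ms):
    q,f=fit(*a,CLIP2,0,(.454,.033,1.95)); print("clip",np.round(q,4),round(f,3))
ov+=[np.hstack([overlay(c,CLIP2,q,0) for c in(t,s)])]
cv2.imwrite("pics/ov1.png",cv2.resize(np.vstack(ov),(528,600),interpolation=cv2.INTER_AREA))
E
```

```text
red [0.6305 0.1255 0.3092] 0.287
red [ 0.6291  0.1255 -0.1219] 0.349
red [0.6307 0.125  0.1177] 0.342
green [ 0.6046 -0.1443 -0.2409] 0.316
green [ 0.6049 -0.1413 -0.3795] 0.386
green [ 0.6044 -0.1438 -0.2792] 0.364
clip [0.4548 0.0323 1.9637] 0.343
clip [0.4551 0.0324 1.9446] 0.216
clip [0.4546 0.0326 1.9617] 0.285
```

View pics/ov1.png

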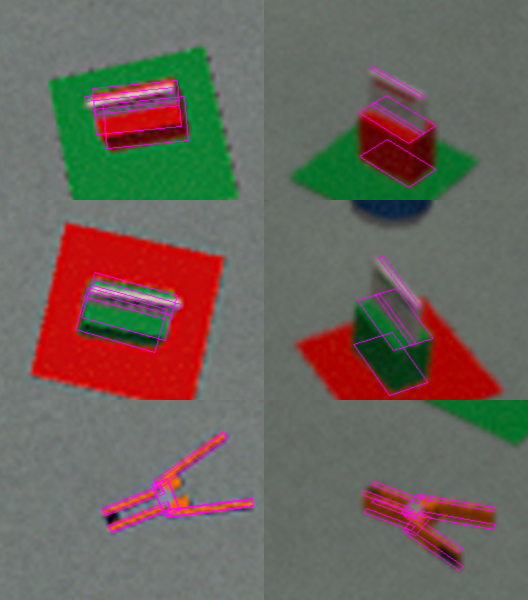

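The clip overlay matches closely: pin (0.4546, 0.0326), heading 1.962. Block positions agree between cameras to 1–2 mm, and I'll take their yaw from the card's top line. First move is the green block to a temporary spot.

```bash
cat > arm.py <<'E'
from rig import manip
import numpy as np
from scipy.spatial.transform import Rotation as R
def ori(a,p):
    """tool down, closing line at world angle a (either way round: smallest wrist angle)"""
    best=None
    for b in(a,a+np.pi):
        c,s=np.cos(b),np.sin(b)
        o=R.from_matrix(np.array([[-s,c,0],[c,s,0],[0,0,-1]])).as_rotvec()
        q=manip.solve_ik(p,o)
        if q is not None and (best is None or abs(q[5])<best[0]): best=(abs(q[5]),o)
    return best[1]
ZH=.05   # tcp height over a block's underside, less 3 mm of mat
def pick(q,base,zup=.2,w=.062,grip=45):
    p=np.array([q[0],q[1],zup]); o=ori(q[2],p)
    manip.move_to(p,o)
    manip.command_gripper(w,grip)
    manip.servo_line([q[0],q[1],base+.047],rate=.25)
    manip.command_gripper(0.0,grip)
    print("grip",manip.get_width(),manip.get_grip_force(),"t",manip.get_time())
def place(q,base,zup):
    x,y,_=manip.get_position()
    manip.servo_line([x,y,zup],rate=.25)
    p=np.array([q[0],q[1],zup]); manip.move_to(p,ori(q[2],p))
    manip.servo_line([q[0],q[1],base+.060],rate=.25)
    manip.servo_line([q[0],q[1],base+.0475],rate=.06)
    print("before release",np.round(manip.get_position(),4),np.round(manip.get_contact_force(),1),manip.get_width())
    manip.command_gripper(.062); manip.servo_line([q[0],q[1],.2],rate=.3)
    print("t",manip.get_time())
E
python3 - <<'E'
import pickle; from vis import *
from arm import *
d=pickle.load(open("c0.pkl","rb")); t=d["top"]; h=hsv(t)
out={}
for n,g in(("red",(.631,.125)),("green",(.604,-.144))):
    m=((h[...,2]>150)&(h[...,1]<90)).astype(np.uint8); u=(proj(t,np.array([[*g,.09]]))[0]*S).astype(int)
    w=np.zeros_like(m); w[u[1]-80:u[1]+80,u[0]-90:u[0]+90]=1
    ys,xs=np.nonzero(m&w); P=np.array([ray(t,(np.array(p)+.5)/S-.5,.093) for p in zip(xs,ys)],np.float32)
    c=P.mean(0); e=np.linalg.svd(P-c,full_matrices=False)[2][0]; e*=np.sign(e[1])
    l=(P-c)@e; yaw=np.arctan2(-e[0],e[1]); out[n]=(c+e*(l.max()+l.min())/2,yaw)
    print(n,np.round(out[n][0],4),round(yaw,3),"len",round(float(np.ptp(l)),4),"wid",np.ptp((P-c)@[-e[1],e[0]]))
yr=out["red"][1]; yg=out["green"][1]
pick([.6048,-.1438,yg],.003)
place([.60,-.01,0.0],0,.14)
c=[manip.camera(n) for n in("top","side")]
cv2.imwrite("pics/a1.png",np.hstack([cv2.resize(i["image"][:,:,::-1][80:280,100:400],(400,267),interpolation=2) for i in c]))
pickle.dump((out,c),open("c1.pkl","wb"))
E
```

```text
red [0.6297 0.1243] 0.215 len 0.0597 wid 0.0051498744
green [ 0.6042 -0.1414] -0.193 len 0.1099 wid 0.061594535
grip 0.03311953333814004 46.369532346725464 t 4.4417
before release [ 0.6017 -0.0103  0.0489] [ 0.7 -1.3  2.7] 0.03295945429455994
t 7.425
```

View pics/a1.png

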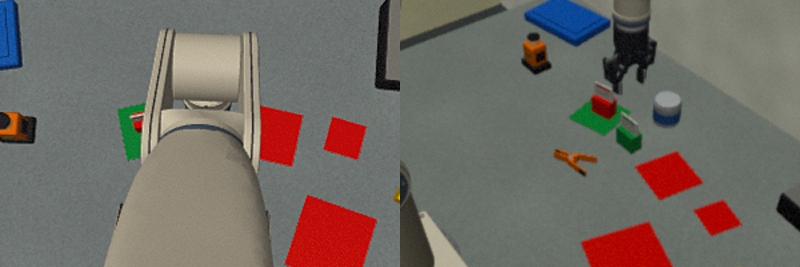

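The green block stands upright at the temporary spot and the arm tracks to within about 1.5 mm. Next: red block to the red mat, then green block to the green mat.

```bash
python3 - <<'E'
import pickle; from vis import *
from arm import *
pick([.6302,.1248,.215],.003)
place([.6065,-.1495,-.218],.003,.18)
pick([.6012,-.0106,0],0)
place([.6175,.1265,.239],.003,.14)
p=np.array([.45,-.06,.2]); manip.move_to([.40,-.30,.25],ori(0,np.array([.4,-.30,.25])))
c=[manip.camera(n) for n in("top","side")]; print(manip.get_time())
pickle.dump(c,open("c2.pkl","wb"))
cv2.imwrite("pics/a2.png",np.hstack([cv2.resize(i["image"][:,:,::-1][110:260,150:375],(400,267),interpolation=2) for i in c]))
E
```

```text
grip 0.03329203614444502 46.794480085372925 t 9.4667
before release [ 0.6084 -0.1498  0.0521] [2.7 1.1 2.5] 0.0329628946969497
t 13.2167
grip 0.03320453606008476 46.482768058776855 t 15.175
before release [0.619  0.1266 0.0519] [ 1.2 -1.9  1.7] 0.03296335763905193
t 18.1667
20.025
```

View pics/a2.png

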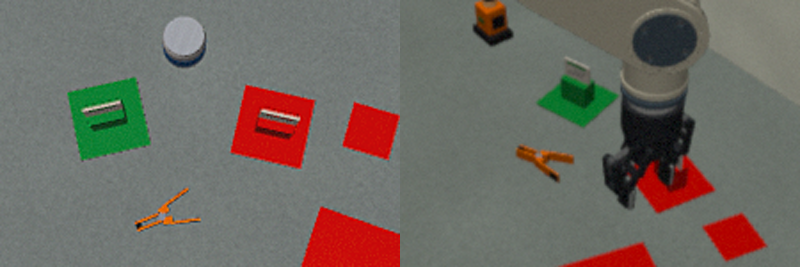

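Both blocks now stand upright on their own mats: green card at (103,110) on green, red at (278,118) on red. I'll measure how well they are centred from the card top lines in the top view.

```bash
cat >> vis.py <<'E'
def card(c,g,z=.093):
    h=hsv(c); m=((h[...,2]>150)&(h[...,1]<90)).astype(np.uint8)
    u=(proj(c,np.array([[*g,.085]]))[0]*S).astype(int); w=np.zeros_like(m); w[u[1]-60:u[1]+60,u[0]-70:u[0]+70]=1
    n,l,st,_=cv2.connectedComponentsWithStats(cv2.morphologyEx(m&w,cv2.MORPH_CLOSE,np.ones((5,5))))
    ys,xs=np.nonzero(l==1+np.argmax(st[1:,4]))
    P=np.array([ray(c,(np.array(p)+.5)/S-.5,z) for p in zip(xs,ys)],np.float32)
    m=P.mean(0); e=np.linalg.svd(P-m,full_matrices=False)[2][0]; e=e*np.sign(e[1]); l=(P-m)@e
    return m+e*(l.max()+l.min())/2,np.arctan2(-e[0],e[1]),np.ptp(l)
E
python3 - <<'E'
import pickle; from vis import *
t0=pickle.load(open("c0.pkl","rb"))["top"]; t,s=pickle.load(open("c2.pkl","rb"))
print("before green",card(t0,(.604,-.143)),"red",card(t0,(.630,.125)))
print("green",card(t,(.6175,.1265)),"red",card(t,(.6065,-.1495)))
hs,ht=hsv(s),hsv(t)
for n,g in(("green",(.6175,.1265,.24)),("red",(.6065,-.1495,-.218))):
    print(n,"top",fit([t],[bmask(t,ht,n)],BLOCK,.003,g)); 
print("g side",fit([s],[bmask(s,hs,"green")&1],BLOCK,.003,(.6175,.1265,.24)))
print("clip",fit([t,s],[colour(ht,"orange"),colour(hs,"orange")],CLIP2,0,(.4546,.0326,1.962)))
E
```

```text
before green (array([ 0.6037388 , -0.14350644], dtype=float32), np.float32(-0.16090225), np.float32(0.060010754)) red (array([0.62966084, 0.1243296 ], dtype=float32), np.float32(0.21388507), np.float32(0.05968412))
green (array([0.6184404 , 0.12735173], dtype=float32), np.float32(0.2425169), np.float32(0.06078788)) red (array([ 0.60741645, -0.14961685], dtype=float32), np.float32(-0.21778466), np.float32(0.0602706))
green top (array([0.59426022, 0.1375261 , 0.1329132 ]), np.float64(0.7678071604628818))
red top (array([ 0.64213173, -0.12581273, -0.21550467]), np.float64(0.797259737717753))
g side (array([0.5828597 , 0.08703506, 0.41222974]), np.float64(0.4020791415157612))
clip (array([0.4545681 , 0.03260219, 1.96093203]), np.float64(0.28293248490077655))
```

Green is about 1 mm from its mat's centre at (0.6184, 0.1273), yaw 0.2425, and red is about 1 mm off too. The silhouette fits are invalid there because block and mat are the same colour, so I ignore them. Next is the clip: grip 38 mm behind the pin.

```bash
python3 - <<'E'
import pickle; from vis import *
from arm import *
pin=np.array([.4546,.0326]); a=1.961; g=pin-.038*np.array([np.cos(a),np.sin(a)])
p=np.array([*g,.12]); o=ori(a-np.pi/2,p)
manip.move_to(p,o); manip.command_gripper(.075,25)
manip.servo_line([*g,.04],rate=.2); manip.servo_line([*g,.0255],rate=.05)
print(np.round(manip.get_position(),4),np.round(manip.get_contact_force(),1))
manip.command_gripper(0,25); manip.hold(.3)
print(manip.get_width(),manip.get_grip_force(),np.round(manip.get_position(),4),np.round(manip.get_contact_force(),1))
manip.servo_line([*g,.06],rate=.1); print(manip.get_width(),np.round(manip.get_contact_force(),1),manip.get_time())
c=[manip.camera(n) for n in("top","side")]
pickle.dump(c,open("c3.pkl","wb"))
u=proj(c[1],np.array([[*pin,.05]]))[0].astype(int)
cv2.imwrite("pics/a3.png",cv2.resize(c[1]["image"][u[1]-60:u[1]+45,u[0]-70:u[0]+70,::-1],(800,600),interpolation=2))
E
```

```text
[ 0.469  -0.0025  0.0255] [-0.1  0.7 -0.6]
0.02705570847956991 24.286804497241974 [ 0.4699 -0.0027  0.0263] [-1.2 -0.4  9.2]
0.02731370205444481 [-0.7 -0.7 -2.3] 23.8333
```

View pics/a3.png

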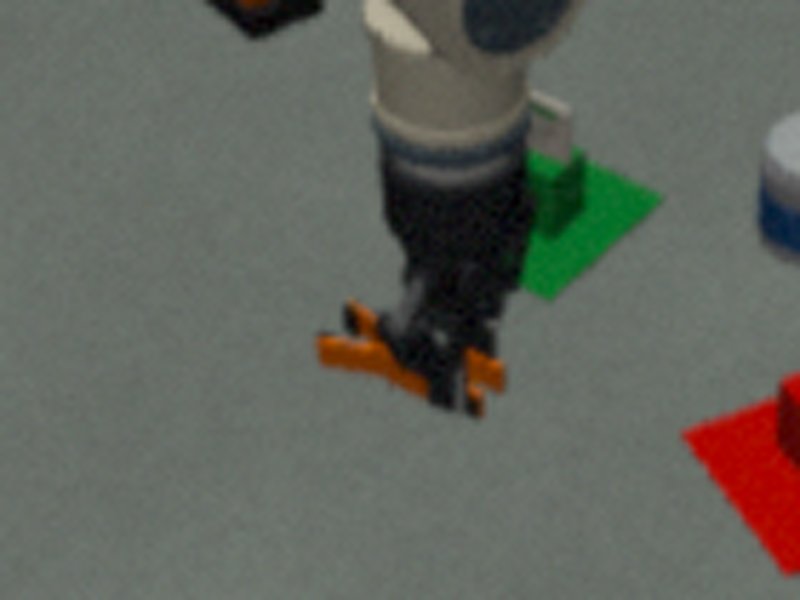

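The clip is held open at 27 mm width, which is the fully-open stop. The jaws gape at (335,330) in the crop, with the gripper over the handles. I'll fit the open-clip model to this picture, treating dark gripper pixels as don't-care, to see whether it slipped in the fingers.

```bash
cat >> vis.py <<'E'
OPEN=[prism(rect(-.061,0,.009,.014),0,.02),prism(rect(-.061,0,-.014,-.009),0,.02),prism(rect(-.006,.006,-.012,.012),0,.02),
      prism(rotp(rect(0,.045,.004,.009),.25),0,.02),prism(rotp(rect(0,.045,-.009,-.004),-.25),0,.02)]
def fit_open(c,z0,g):
    h=hsv(c); m=colour(h,"orange"); dark=(h[...,2]<75)&(m==0)
    u=proj(c,np.array([[g[0],g[1],z0]]))[0]*S; w=150; x0,y0=int(u[0])-w,int(u[1])-w
    m=m[y0:y0+2*w,x0:x0+2*w]; care=~dark[y0:y0+2*w,x0:x0+2*w]
    def cost(q):
        r=np.zeros_like(m)
        for P in OPEN:
            X=P.copy(); X[:,:2]=rotp(P[:,:2],q[2])+q[:2]; X[:,2]+=z0
            uv=((proj(c,X)+.5)*S-.5-[x0,y0])
            cv2.fillConvexPoly(r,np.round(cv2.convexHull(uv.astype(np.float32))*16).astype(np.int32),1,cv2.LINE_8,4)
        return ((r!=m)&care).sum()/m.sum()
    b=None
    for da in(-.1,0,.1):
        st=np.array([g[0],g[1],g[2]+da]); r=minimize(cost,st,method="Nelder-Mead",options=dict(initial_simplex=st+np.vstack([np.zeros(3),np.diag([.006,.006,.1])]),xatol=1e-4,fatol=1e-4))
        if b is None or r.fun<b.fun: b=r
    return b.x,b.fun,cost(np.array(g))
E
python3 - <<'E'
import pickle; from vis import *
from arm import *
t,s=pickle.load(open("c3.pkl","rb")); p=manip.get_position(); print(p)
a=1.961; pin=p[:2]+.038*np.array([np.cos(a),np.sin(a)]); z0=p[2]-.0263
ov=[overlay(s,OPEN,[*pin,a],z0)]
q,f,f0=fit_open(s,z0,[*pin,a]); print(pin,q,f,f0,"along",(q[:2]-p[:2])@[np.cos(a),np.sin(a)],"across",(q[:2]-p[:2])@[-np.sin(a),np.cos(a)])
ov.append(overlay(s,OPEN,q,z0)); cv2.imwrite("pics/ov3.png",np.hstack(ov))
E
```

```text
[ 0.46867414 -0.0025241   0.0595741 ]
[0.45421982 0.0326195 ] [0.4523115  0.03883486 1.96990644] 0.1422877640494221 0.2929453965723396 along 0.044474037443279386 across -0.0005993040837210102
```

View pics/ov3.png

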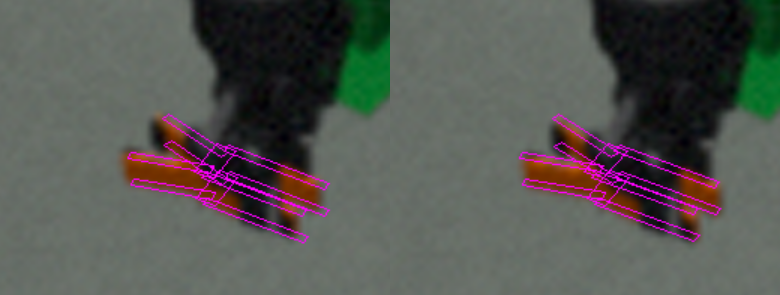

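The clip slid about 5 mm forward in the fingers, so the pin is 43–44 mm ahead of the TCP. It is still straight, and I'll use that offset. Next I move to a pre-pose beside the green card's –y edge and check there before going in.

```bash
python3 - <<'E'
import pickle; from vis import *
from arm import *
t0=pickle.load(open("c0.pkl","rb"))["top"]; print("tin top",ray(t0,np.array([396,204])/1.5625,.07))
yw=.2425; e=np.array([-np.sin(yw),np.cos(yw)]); edge=np.array([.6184,.1273])-.03*e
tcp=edge-(.024+.0437)*e; pre=tcp-.06*e
x,y,z=manip.get_position(); manip.servo_line([x,y,.13],rate=.15)
p=np.array([*pre,.13]); manip.move_to(p,ori(yw,p)); manip.servo_line([*pre,.0893],rate=.15); manip.hold(.2)
pos=manip.get_position(); print(pos,[*pre,.0893],manip.get_width(),manip.get_time())
c=[manip.camera(n) for n in("top","side")]; s=c[1]; pickle.dump(c,open("c4.pkl","wb"))
a=yw+np.pi/2; g=[*(pos[:2]+.0437*e),a]
q,f,f0=fit_open(s,pos[2]-.0263,g); print(q,f,f0,"along",(q[:2]-pos[:2])@e,"across",(q[:2]-pos[:2])@[-np.cos(yw),-np.sin(yw)],"dyaw",q[2]-a)
cv2.imwrite("pics/a4.png",np.hstack([overlay(s,OPEN,g,pos[2]-.0263),overlay(s,BLOCK,[.6184,.1273,yw],.003)]))
E
```

```text
tin top [ 7.38061588e-01 -5.32061855e-04]
[ 0.65687198 -0.02576836  0.09054221] [np.float64(0.6562685366424739), np.float64(-0.02578580578406875), 0.0893] 0.027091197797796743 25.9583
[0.64788708 0.01581225 1.80609058] 0.1111111111111111 0.13503086419753085 along 0.042521531513603765 across -0.0012627532406962701 dyaw -0.007205746800204915
```

View pics/a4.png

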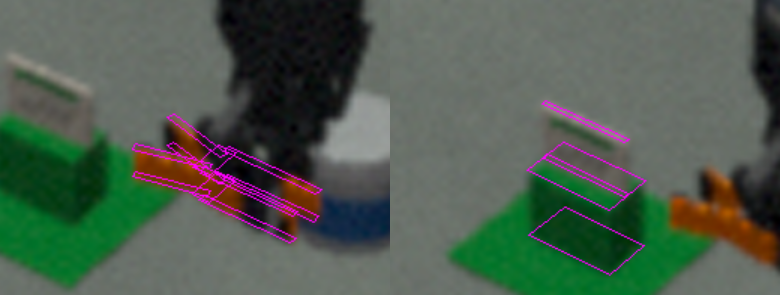

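At the pre-pose the overlay shows the clip where expected (along 42.5–43.7 mm, across 1.3 mm). The card sits about 0.8 raw px from its top-view estimate. I'll nudge 1.5 mm towards –x and slide in slowly with force checks.

```bash
python3 - <<'E'
import pickle; from vis import *
from arm import *
yw=.2425; e=np.array([-np.sin(yw),np.cos(yw)]); n=np.array([np.cos(yw),np.sin(yw)])
tcp=np.array([.6184,.1273])-.03*e-(.024+.0431)*e-.0018*n
o=ori(yw,np.array([*tcp,.089]))
f0=manip.get_contact_force(); pre=tcp-.059*e
manip.servo_line([*pre,.0885],o,rate=.03)
for k in(.03,.015,0):
    manip.servo_line([*(tcp-k*e),.0885],o,rate=.05); print(k,np.round(manip.get_contact_force()-f0,1))
manip.hold(.3); pos=manip.get_position(); print(pos,tcp,manip.get_width(),manip.get_grip_force(),manip.get_time())
c=[manip.camera(n) for n in("top","side")]; s=c[1]; pickle.dump(c,open("c5.pkl","wb"))
g=[*(pos[:2]+.043*e),yw+np.pi/2]; u=proj(s,np.array([[.622,.1,.07]]))[0].astype(int)
w=lambda i:cv2.resize(i,(400,300),interpolation=2)
cr=s["image"][u[1]-27:u[1]+27,u[0]-36:u[0]+36,::-1]; ut=proj(c[0],np.array([[.622,.1,.07]]))[0].astype(int)
ct=c[0]["image"][ut[1]-27:ut[1]+27,ut[0]-36:ut[0]+36,::-1]
cv2.imwrite("pics/a5.png",np.hstack([w(cr),w(ct)]))
E
```

```text
0.03 [ 0.6 -0.7 -0.3]
0.015 [0.2 0.3 0.2]
0 [-0.1  1.8 -0.9]
[0.64001929 0.03243354 0.08850425] [0.63996931 0.03260885] 0.02685244508922679 24.739219844341278 28.2417
```

View pics/a5.png

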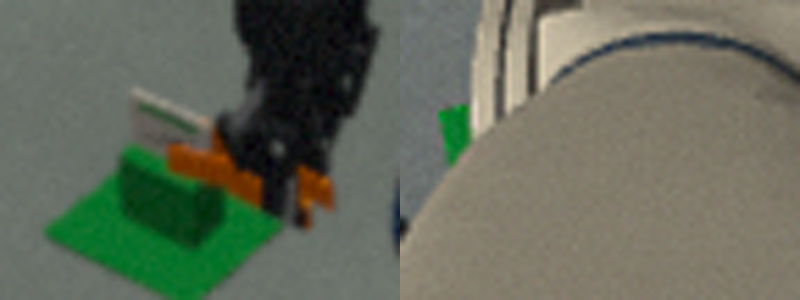

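The near jaw (tip at about (168,155)) is in front of the card and the other jaw is behind it. The card stands upright, with its left end visible at (135,110). I'll check numerically that nothing touched: block shift since the pre-pose picture, steady force, and the clip-to-card relation in the same camera.

```bash
python3 - <<'E'
import pickle; from vis import *
from arm import *
s4=pickle.load(open("c4.pkl","rb"))[1]; s5=pickle.load(open("c5.pkl","rb"))[1]
yw=.2425; e=np.array([-np.sin(yw),np.cos(yw)]); n=np.array([np.cos(yw),np.sin(yw)])
u=proj(s5,np.array([[.6184-.012,.145,.06]]))[0].astype(int)
A,B=[cv2.resize(cv2.cvtColor(s["image"],cv2.COLOR_RGB2GRAY),None,fx=8,fy=8,interpolation=2) for s in(s4,s5)]
x,y=u*8; T=A[y-90:y+50,x-60:x+60]; W=B[y-122:y+82,x-92:x+92]
r=cv2.matchTemplate(W,T,cv2.TM_CCOEFF_NORMED); _,v,_,l=cv2.minMaxLoc(r); print("block shift raw px",(np.array(l)-32)/8,v)
pos=manip.get_position(); q,f,f0=fit_open(s5,pos[2]-.0263,[*(pos[:2]+.043*e),yw+np.pi/2]); d=q[:2]-pos[:2]
print("clip along",d@e,"across n",d@n,"dyaw",q[2]-yw-np.pi/2,f)
# card's visible outline in the side view of the pre-pose picture: refine the block's x,y with card-only top line
h=hsv(s4); m=((h[...,2]>125)&(h[...,1]<60)).astype(np.uint8)
from itertools import product
best=[]
H=hsv(s4)[...,2].astype(float); 
for dx,dy in product(np.arange(-6,6.1,.5),repeat=2):
    c=np.array([.6184,.1273])+dx*1e-3*n+dy*1e-3*e; r=np.zeros_like(m); rr=r.copy()
    def quad(y0,y1,z0,z1): 
        P=np.array([[*(c-.002*n+k*e),z] for k,z in((y0,z0),(y1,z0),(y1,z1),(y0,z1))]); return np.round(((proj(s4,P)+.5)*S-.5)*16).astype(np.int32)
    cv2.fillConvexPoly(r,quad(-.03,.03,.055,.093),1,8,4); cv2.fillConvexPoly(rr,quad(-.04,.04,.055,.103),1,8,4)
    best.append((((r!=m)&(rr>0)).sum()/r.sum(),dx,dy))
print("card offset n,e mm",sorted(best)[:3])
print([np.round(manip.get_contact_force(),1).tolist() for _ in range(3)])
E
```

```text
block shift raw px [-0.125  0.   ] 0.9832969903945923
clip along 0.043066425496724195 across n 0.001388226750162043 dyaw -0.037192551936902074 0.2
card offset n,e mm [(np.float64(0.8178642714570858), np.float64(5.5), np.float64(4.5)), (np.float64(0.8185), np.float64(6.0), np.float64(4.5)), (np.float64(0.8188622754491018), np.float64(5.5), np.float64(3.0))]
[[0.2, -0.1, -0.5], [0.2, -0.1, -0.5], [0.2, -0.1, -0.5]]
```

The block hasn't moved (0.1 px), the contact force is about zero, and the clip is centred on the card to within about 2 mm with roughly 8 mm clearance each side. The card-refine search used a bad mask, so I discarded it. Handing in at about 28 s.

```bash
python3 -c "
from rig import manip
print(manip.get_width(),manip.get_time()); print(manip.sign_off())"
```

```text
0.02725377583369041 28.3417
the job is handed in; nothing more can be done
None
```

The job is handed in at 28 s: both blocks stand about 1 mm from the centre of their own mats, and the clip is held open around the green card's –y edge, showing no contact; the hand-in call gave no verdict.

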